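Hook the round parts basket out of the rinse tank

ROBOT

A 6-joint arm with a two-finger parallel gripper is mounted at the origin on the work surface. World frame = base frame: x ahead of the robot, y to its left, z up, the work surface at z = 0. Lengths are in m, angles in rad, forces in N, time in s.
With the tool pointing down it reaches from about 0.375 to 0.975 m from the base axis. Payload 3.8 kg.
Tool frame: the origin (TCP) lies at the very end of the fingers, on their centre line; the grasp point (between the pads) lies 19 mm behind it; y points along the fingers, x is the direction in which the jaws open and shut, and the axes are right-handed (so a half turn about y gives the same grasp; the last joint's range is limited). The gripper opens to 88 mm and grips with 3 to 60 N. Pads are 18 mm wide; open, the fingers measure 123 mm over their backs; the gripper's body (75 mm by 187 mm) begins 45 mm behind the grasp point.
Start: joints at [1.312, 0.264, 1.604, -0, 1.274, -0.037], TCP at [0.148, 0.658, 0.239] pointing down, gripper open.
Joint ranges: [-2.63, 2.63], [-0.94, 2.18], [0.31, 2.57], [-1.31, 4.45], [0, 2.66], [-2.55, 2.55]. Speed limits (rad/s): [2.57, 2.57, 3.14, 3.14, 3.14, 3.14].

INTERFACE

Orientations are given as a rotation vector (axis times angle).
In Python, from rig import sense, get_image, job_done gives the robot as it stands.
- The arm moves only by the tool apply_moves, never from a script. Its argument "rows" is one flat list of numbers, 6 for each row, row after row: the shift along the world's x, y, z in cm, then the turn, a rotation vector about the world's x, y, z in rad. A call has exactly 5 rows; each row is the pose to reach, as a shift and turn from the pose commanded when the call began; what a row does not reach only later rows make up. A row lasts 1/10 s, in which the tool goes at most 50 mm and 8.59 degrees, less where a joint would pass 70% of its speed; a pose out of reach is approached as far as the arm can. A call with a gripper value outside its range is refused whole. "fingers" is the closure, from 0 (fully open) to 1 (shut), set as the call begins (left out, the last holds). The fingers move at their own pace and stop on an object; the grip force is fixed at half the most. Time passes only in rows, so rows that repeat a pose let the fingers close, or fill a call up. It gives the time, the measured TCP pose, the force and the opening at its end, in the units of the state.
- sense(): the state, without advancing time (a new reading comes with each control period).
- get_image(name): name is "side" or "top" or "wrist"; returns a dict with "pixels" (384x512x3 uint8, red, green, blue), "range_z" (384x512 float32, m along the optical axis (not along the pixel's ray), 0 where there is no reading), "intrinsics" (3x3 intrinsics, pixels), "k1" (the pictures are not rectified: a ray, as slopes to the right and down, at radius r is drawn at 1 + k1 r^2 times it, then the intrinsics apply), "camera_from_world" (4x4, takes a point from world to camera coordinates). Camera axes: x right, y up, looking along -z (the intrinsics and any distortion apply to the point x, -y, -z); pixel columns grow to the right and rows downward; lengths in m; the calibration is good to about 2 mm. A picture is of the moment at which its call begins.
- job_done(): hands the job in, once; it reports no verdict.
The state is a dict: "time": time; "q": joint angles; "joint_vel": joint speeds; "tau": joint torques, N m; "eef_pos": TCP position; "orientation": TCP orientation; "contact_force": force on the tool from outside, world axes, zero at the start; "wrist_torque": the same for the moment, N m; "width": finger opening in m.
Only numpy, scipy, OpenCV 4.12 (cv2) and the standard library are available. Lean on these libraries where they do the work, as an engineer would, in place of code of your own. Each camera call takes 0.05 s, during which the arm holds its last target.

TASK

Take the hook rod from its forked rest and use it to lift the round wire basket by its bail out of the deep rinse tank, without touching any basket with the gripper's fingers. Stand the basket upright about the middle of the drain tray, unhook it and hang the rod back upright in its rest; leave the rectangular basket hanging in its well.

Things in the scene. Friction and masses are not known exactly. Their poses are not given: they have to be found in the camera images.
- rod_handle (a point): Middle of the hook rod's handle, an upright black flat bar 22 (own x) x 12 (y) x 60 (z) mm: grip it across the 12 mm. 0.11 kg. z up; x is the way the hook's foot points. 34 mm below this point is the underside of a collar (disc 44 mm across, 4 thick), under it a 6 mm thick shaft on the same axis. It hangs upright in its rest at the start and must return there.
- rod_hook (a point): The hook, where a bar should lie: on the centre line of the rod's foot, 12 mm along own x from the shaft's axis and 129 mm below rod_handle (axes as there). The rod is a J: the 6 mm thick foot runs 24 mm along +x from the shaft's axis, then the tip turns up, its top 12 mm above the foot's centre line. A bar lies between shaft and tip.
- rest_slot (a point): The rod's fixed rest: two level prongs, tops 120 mm above the table, with a slot 24 mm wide between them along own x. This point is between the prongs at their tops, where the shaft hangs, the collar lying on both prongs. The slot is closed 30 mm behind (-x), its open end is 40 mm ahead (+x). With the hook's foot along +x, the rod lifts straight up out of the slot and lowers straight back in.
- round_basket_bail (a point): Middle of the bail's top bar of the ROUND wire basket (body 48 mm across, 30 high, white parts fixed inside, 0.08 to 0.17 kg). z up, y along the bar. The bail is an arch of 6 mm wire; the bar is straight for 26 mm; this point, on its centre line, is 70 mm above the underside. Below the bar is a window 34 mm high, down to a 72 mm flat hanger bar by whose ends the basket hangs on two ledges.
- rect_basket_bail (a point): Same point on the RECTANGULAR basket (80 x 44 mm, else alike), a bystander in the other well. Fixed drained steel tank: 110 x 175 mm, rim 135 mm above the table, 57 mm above the bails; two wells side by side along own y, each 100 mm long (own x) and 80 wide, basket in its middle. At both sides of a bail (along x) the well is free for the hook above the basket's body. Baskets lift straight up.
- tray_mid (a point): Middle of the flat floor of the fixed aluminium drain tray (170 x 150 mm, lip 8 mm above this floor); the point is on the floor's surface, 8 mm above the table. z up.
Not all that is in view belongs to the job. What is meant by the part that bears tray_mid is not brown, and is the smaller of those in its own colour.

How it is judged:
On the way:
1. The round basket hangs on the rod's hook, clear above the tank (height (world z) of round_basket_bail above 0.2 m and distance between rod_handle and round_basket_bail between 0.105 and 0.145 m), for 0.2 s.
At the end, for the whole second after the job is handed in: The round basket stands upright (within 10 degrees) and at rest on the drain tray, its bail within 35 mm of the tray's middle; the rod hangs in its rest, within 25 mm of its starting place and 10 degrees of upright; the rectangular basket is within 20 mm of where it hung (horizontal distance between round_basket_bail and tray_mid below 0.035 m and z of round_basket_bail in the frame of tray_mid between 0.06 and 0.08 m and angle between each of round_basket_bail, rod_handle's own z axis and vertical below 0.175 rad and linear speed of round_basket below 0.02 m/s and distance of rod_handle from where it was at the start of the episode below 0.025 m and distance of rect_basket_bail from where it was at the start of the episode below 0.02 m); the robot touches nothing.
It fails at once if The gripper's fingers touch the round basket (contact force between the fingers and round_basket above 0.5 N).
It fails at once if The gripper's fingers touch the rectangular basket (contact force between the fingers and rect_basket above 0.5 N).
It fails at once if The rectangular basket is moved by more than 25 mm (distance of rect_basket_bail from where it was at the start of the episode above 0.025 m).
It also fails if it takes over 64 s, if anything falls off the work surface, if the arm or the gripper's body presses on something with over 40 N, if the wrist force passes 120 N, or if a joint passes its speed limit or range.

## Working session

There is one attempt and no reset: what is moved stays moved. The work goes in short steps, Python scripts to look and compute and a tool call to move; the robot and the scene stay as the last step left them, time stands still between calls to the robot, and variables do not carry over. Pictures are saved under pics/ and viewed, and the job is handed in when it is done.

Besides the shell and the picture viewer there is one more tool, called after "Request:" as a command line: name --argument value ..., lists and objects as JSON in quotes. apply_moves: Moves the arm, as the interface text tells. Its arguments: {"type":"object","properties":{"rows":{"type":"array"},"fingers":{"type":"number"}},"required":["rows"]}

```bash
mkdir -p pics; ls; cat > h.py <<'E'
import numpy as np,cv2
from rig import sense,get_image,job_done
def save(im,n): cv2.imwrite('pics/'+n,im['pixels'][:,:,::-1])
def ray(im,uv):
    K=im['intrinsics'];k1=im['k1'];d=np.array([(uv[0]-K[0,2])/K[0,0],(uv[1]-K[1,2])/K[1,1]])
    s=d.copy()
    for _ in range(30): s=d/(1+k1*(s@s))
    T=im['camera_from_world'];R=T[:3,:3];t=T[:3,3]
    return -R.T@t, R.T@np.array([s[0],-s[1],-1.])
def onz(im,uv,z):
    c,d=ray(im,uv);return c+d*(z-c[2])/d[2]
def byrange(im,uv):
    c,d=ray(im,uv);return c+d*im['range_z'][int(round(uv[1])),int(round(uv[0]))]
def cloud(im):
    H,W=im['range_z'].shape;u,v=np.meshgrid(np.arange(W),np.arange(H))
    K=im['intrinsics'];dx=(u-K[0,2])/K[0,0];dy=(v-K[1,2])/K[1,1];sx,sy=dx.copy(),dy.copy()
    for _ in range(30):
        f=1+im['k1']*(sx**2+sy**2);sx,sy=dx/f,dy/f
    T=im['camera_from_world'];R=T[:3,:3];t=T[:3,3]
    P=np.stack([sx,-sy,-np.ones_like(sx)],-1)*im['range_z'][...,None]
    P=(P-t)@R
    P[im['range_z']<=0]=np.nan
    return P
def proj(im,p):
    T=im['camera_from_world'];q=T[:3,:3]@np.array(p)+T[:3,3];s=np.array([q[0],-q[1]])/-q[2]
    s=s*(1+im['k1']*(s@s));K=im['intrinsics'];return np.array([K[0,0]*s[0]+K[0,2],K[1,1]*s[1]+K[1,2]])
E
python3 - <<'E'
from h import *
import pickle
for n in ['side','top','wrist']:
    im=get_image(n);save(im,n+'0.png');pickle.dump(im,open(n+'0.pkl','wb'))
    print(n,im['k1'],im['intrinsics'][0,0],np.round(ray(im,(256,192))[0],3),np.round(ray(im,(256,192))[1],2))
print(sense())
E
```

```text
pics
side -0.04806636939366034 418.6948604568599 [-0.183 -0.869  0.739] [ 0.5   0.71 -0.5 ]
top -0.019491951277524927 359.6126478748691 [ 0.344 -0.019  1.084] [ 0.06  0.   -1.  ]
wrist -0.04695365331351945 271.1584584946751 [0.08  0.673 0.383] [ 0.25 -0.05 -0.97]
{'time': 0.15, 'q': array([ 1.31209232e+00,  2.64576350e-01,  1.60505227e+00, -3.88282016e-05,
        1.27368955e+00, -3.69146356e-02]), 'joint_vel': array([ 0.00113569, -0.00348217, -0.00462285,  0.00075556, -0.00034496,
       -0.00051884]), 'tau': array([ 8.34524490e-04, -5.02846742e+01, -3.57468438e+01,  7.28617329e-02,
        2.49762851e-02, -1.29695559e-04]), 'eef_pos': array([0.14836766, 0.65793331, 0.23768088]), 'orientation': array([-1.30706066, -1.04330416,  1.04558602]), 'contact_force': array([ 0.39363261, -0.32032456, -0.0053612 ]), 'wrist_torque': array([ 0.02643006,  0.0081506 , -0.00748247]), 'width': 0.08821521046735627}
```

View pics/side0.png

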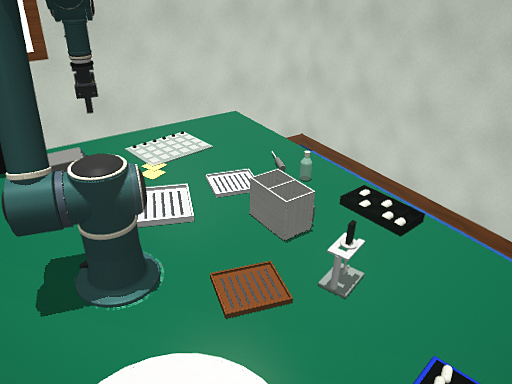

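View pics/top0.png

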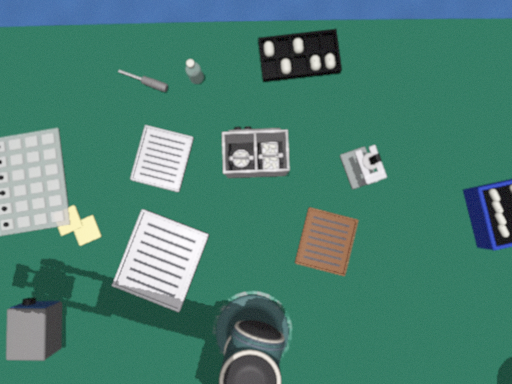

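View pics/wrist0.png

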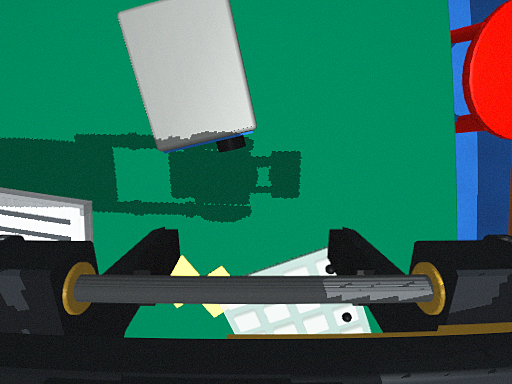

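The top view shows three trays: white at (162,158), a larger white one at (160,260), and a brown one at (327,241). The smaller white one at (162,158) fits "not brown, smaller of its colour". The tank is at (256,152), with the round basket in the left well (241,158) and the rectangular one in the right (270,150). The rod and rest are at (366,165). Next I'll confirm these in a crop and measure them.

```bash
python3 - <<'E'
from h import *
import pickle
im=pickle.load(open('top0.pkl','rb'))
p=im['pixels'][:,:,::-1]
cv2.imwrite('pics/c1.png',cv2.resize(p[115:205,120:300],None,fx=4.4,fy=4.4,interpolation=cv2.INTER_CUBIC))
cv2.imwrite('pics/c2.png',cv2.resize(p[135:200,330:400],None,fx=8,fy=8,interpolation=cv2.INTER_CUBIC))
hsv=cv2.cvtColor(p,cv2.COLOR_BGR2HSV)
m=((hsv[...,1]<70)&(hsv[...,2]>100)).astype(np.uint8)
m=cv2.morphologyEx(m,cv2.MORPH_CLOSE,np.ones((9,9)))
for c in cv2.findContours(m,cv2.RETR_EXTERNAL,cv2.CHAIN_APPROX_NONE)[0]:
    if cv2.contourArea(c)<700: continue
    r=cv2.minAreaRect(c);b=cv2.boxPoints(r)
    for z in (0.016,0.135):
        B=np.array([onz(im,q,z) for q in b]);
        print(np.round(r[0]),z,'mid',np.round(B.mean(0),4),'sides',[round(float(np.linalg.norm(B[i]-B[i-1])),3) for i in range(4)],'yaw',np.round([np.degrees(np.arctan2(*(B[i]-B[i-1])[1::-1])) for i in range(2)],1))
P=cloud(im)
for uv in [(162,158),(160,260),(327,241)]:
    print(uv,P[uv[1]-3:uv[1]+4,uv[0]-3:uv[0]+4].reshape(-1,3).mean(0))
E
```

```text
[254. 351.] 0.016 mid [-0.0535 -0.0068  0.016 ] sides [0.205, 0.182, 0.207, 0.182] yaw [89.8 -0.3]
[254. 351.] 0.135 mid [-0.0092 -0.0082  0.135 ] sides [0.182, 0.162, 0.184, 0.162] yaw [89.8 -0.3]
[ 26. 334.] 0.016 mid [-0.0051  0.67    0.016 ] sides [0.151, 0.119, 0.151, 0.118] yaw [  1.5 -89.9]
[ 26. 334.] 0.135 mid [0.0337 0.5932 0.135 ] sides [0.135, 0.105, 0.134, 0.105] yaw [  1.5 -89.9]
[160. 260.] 0.016 mid [0.2113 0.2697 0.016 ] sides [0.219, 0.248, 0.221, 0.246] yaw [ 69.  -21.1]
[160. 260.] 0.135 mid [0.226  0.2375 0.135 ] sides [0.194, 0.221, 0.197, 0.219] yaw [ 69.  -21.1]
[326. 241.] 0.016 mid [ 0.2614 -0.2215  0.016 ] sides [0.155, 0.175, 0.156, 0.174] yaw [ 75.5 -15.1]
[326. 241.] 0.135 mid [ 0.2706 -0.199   0.135 ] sides [0.138, 0.155, 0.139, 0.155] yaw [ 75.5 -15.1]
[363. 166.] 0.016 mid [ 0.4826 -0.3367  0.016 ] sides [0.115, 0.114, 0.116, 0.113] yaw [ 19. -70.]
[363. 166.] 0.135 mid [ 0.4671 -0.3013  0.135 ] sides [0.102, 0.102, 0.103, 0.101] yaw [ 19. -70.]
[255. 152.] 0.016 mid [ 0.5275 -0.0148  0.016 ] sides [0.147, 0.204, 0.147, 0.202] yaw [  1.9 -88.6]
[255. 152.] 0.135 mid [ 0.507  -0.0153  0.135 ] sides [0.131, 0.182, 0.131, 0.18] yaw [  1.9 -88.6]
[ 50. 186.] 0.016 mid [0.4334 0.6061 0.016 ] sides [0.357, 0.316, 0.353, 0.308] yaw [  2.2 -91. ]
[ 50. 186.] 0.135 mid [0.4234 0.5364 0.135 ] sides [0.317, 0.28, 0.314, 0.274] yaw [  2.2 -91. ]
[161. 158.] 0.016 mid [0.5148 0.268  0.016 ] sides [0.158, 0.178, 0.16, 0.177] yaw [ 74.9 -13.9]
[161. 158.] 0.135 mid [0.4957 0.236  0.135 ] sides [0.14, 0.158, 0.142, 0.157] yaw [ 74.9 -13.9]
(162, 158) [0.51489488 0.26769226 0.00863604]
(160, 260) [nan nan nan]
(327, 241) [ 0.26109381 -0.2248283   0.00897743]
```

View pics/c1.png

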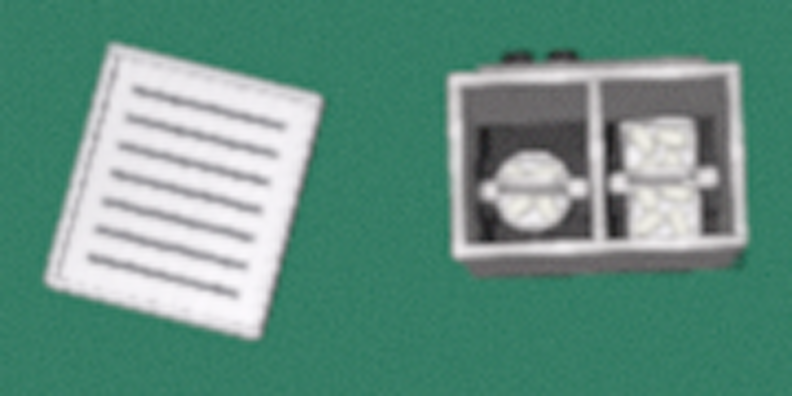

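View pics/c2.png

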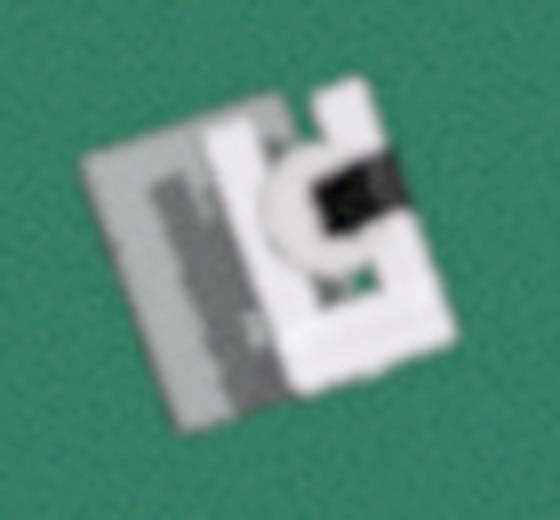

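The crop confirms the small white tray: its outside is about 178x159 and its floor is at z≈8.6 mm. The round basket is in the left well. The rest's slot opens up and to the left in the picture, at about 20° yaw. Next I'll measure precisely with range and rays.

```bash
python3 - <<'E'
from h import *
import pickle
from scipy.spatial.transform import Rotation as Ro
R=Ro.from_rotvec(sense()['orientation']).as_matrix();print('toolR\n',np.round(R,3))
im=pickle.load(open('top0.pkl','rb'));si=pickle.load(open('side0.pkl','rb'))
def rect(P2):
    r=cv2.minAreaRect(np.float32(P2*1000));return r
for n,I in (('top',im),('side',si)):
    P=cloud(I);X,Y,Z=P[...,0],P[...,1],P[...,2]
    def sel(name,m,z=None):
        print(n,name,m.sum(),end=' ')
        if m.sum()>8:
            q=P[m];print('mean',np.round(q.mean(0),4),rect(q[:,:2]),'zr',np.round(np.percentile(q[:,2],[5,50,95]),4))
        else: print()
    reg=(X>.4)&(X<.62)&(Y<-.2)&(Y>-.45)
    sel('handletop',reg&(Z>.178)&(Z<.19))
    sel('handle',reg&(Z>.15)&(Z<.19))
    sel('prongs',reg&(Z>.115)&(Z<.122))
    sel('collar',reg&(Z>.1222)&(Z<.1275))
    sel('base',reg&(Z>.004)&(Z<.03))
    reg=(X>.4)&(X<.62)&(abs(Y+.015)<.12)
    sel('rim',reg&(Z>.13)&(Z<.14))
    reg=(X>.4)&(X<.65)&(abs(Y-.268)<.12)
    sel('traylip',reg&(Z>.012)&(Z<.02))
    sel('trayfloor',reg&(Z>.006)&(Z<.0105))
    reg=(X>.44)&(X<.58)&(abs(Y+.015)<.07)
    for a,b in ((-.015,.06),(-.09,-.015)):
        rg=(X>.44)&(X<.58)&(Y>a)&(Y<b)
        sel('bail',rg&(Z>.07)&(Z<.088))
        sel('hang',rg&(Z>.038)&(Z<.055))
E
```

```text
toolR
 [[ 0.22  -0.    -0.976]
 [ 0.976 -0.002  0.22 ]
 [-0.002 -1.     0.   ]]
top handletop 47 mean [ 0.4832 -0.3226  0.1838] ((483.2372131347656, -323.3686218261719), (21.477821350097656, 12.354981422424316), 23.07647132873535) zr [0.1793 0.1841 0.1864]
top handle 79 mean [ 0.4822 -0.321   0.1757] ((483.082275390625, -322.9731750488281), (21.653797149658203, 12.35810375213623), 18.733943939208984) zr [0.1545 0.1819 0.1863]
top prongs 334 mean [ 0.4667 -0.3241  0.1199] ((474.2115478515625, -324.8382263183594), (92.8674087524414, 57.51894760131836), 18.29887580871582) zr [0.1173 0.1203 0.1218]
top collar 205 mean [ 0.4742 -0.321   0.1241] ((473.97027587890625, -323.346923828125), (90.72687530517578, 56.259395599365234), 19.886953353881836) zr [0.1223 0.1238 0.1265]
top base 847 mean [ 0.4902 -0.3137  0.0106] ((510.88116455078125, -325.647705078125), (249.09796142578125, 216.33349609375), 89.37734985351562) zr [0.0042 0.0116 0.0156]
top rim 489 mean [ 0.511  -0.0165  0.1351] ((511.59100341796875, -16.439125061035156), (110.7926025390625, 174.95233154296875), 1.660702109336853) zr [0.
[... 2410 characters left out ...]
067 0.0092 0.0103]
side bail 80 mean [0.4597 0.02   0.0781] ((490.35650634765625, -0.9805412292480469), (57.79490280151367, 128.4534454345703), 55.243316650390625) zr [0.0706 0.0781 0.0865]
side hang 65 mean [0.4563 0.02   0.0464] ((456.5084228515625, 21.064022064208984), (6.386096954345703, 71.93335723876953), 3.5009281635284424) zr [0.0391 0.0464 0.0537]
side bail 133 mean [ 0.4905 -0.0414  0.0802] ((510.46142578125, -52.17969512939453), (74.16679382324219, 110.74082946777344), 89.9205093383789) zr [0.0716 0.081  0.0872]
side hang 74 mean [ 0.4584 -0.0553  0.0468] ((458.4964294433594, -52.735782623291016), (6.607431888580322, 71.73593139648438), 2.782123327255249) zr [0.039  0.0481 0.0535]
```

```bash
python3 - <<'E'
from h import *
import pickle
im=pickle.load(open('side0.pkl','rb'))
p=im['pixels'][:,:,::-1]
cv2.imwrite('pics/c3.png',cv2.resize(p[210:310,310:390],None,fx=6,fy=6,interpolation=cv2.INTER_CUBIC))
E
```

```text
(no output)
```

View pics/c3.png

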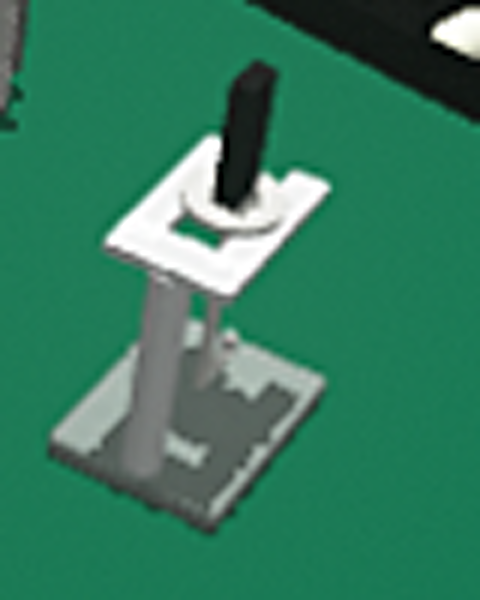

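Rod handle is at about (0.483,-0.325), yaw about 18.5°, top at z=0.184 as expected. Next is the round bail.

```bash
python3 - <<'E'
from h import *
import pickle
im=pickle.load(open('top0.pkl','rb'));P=cloud(im);X,Y,Z=P[...,0],P[...,1],P[...,2]
for a,b in ((-.01,.058),(-.092,-.022)):
    for lo,hi in ((.073,.088),(.05,.07),(.036,.052)):
        m=(X>.48)&(X<.535)&(Y>a)&(Y<b)&(Z>lo)&(Z<hi);q=P[m]
        r=cv2.minAreaRect(np.float32(q[:,:2]*1000))
        print(lo,m.sum(),np.round(q.mean(0),4),np.round(r[0]),np.round(r[1]),r[2])
print(onz(im,(241.1,157.3),.081))
c,d=ray(im,(241,157));
print(np.round(Z[150:166,236:248]*1000).astype(int))
print(np.round(X[150:166,241]*1000).astype(int))
E
```

```text
0.073 30 [0.5078 0.0264 0.08  ] [508.  27.] [42.  4.] 89.41229248046875
0.05 6 [0.5062 0.0332 0.0582] [506.  26.] [ 2. 46.] 2.214139938354492
0.036 174 [0.5073 0.0235 0.0393] [507.  24.] [65. 48.] 89.23462677001953
0.073 30 [ 0.5139 -0.0597  0.0793] [514. -60.] [ 6. 40.] 2.8362483978271484
0.05 4 [ 0.5111 -0.0489  0.0591] [511. -59.] [ 1. 44.] 2.363029956817627
0.036 191 [ 0.5071 -0.0566  0.0391] [507. -57.] [68. 53.] 89.67781066894531
[0.50259473 0.02468947 0.081     ]
[[                   6                    6                   36
                    39                   37                   37
                    41                   37                   38
                     3                    6                    7]
 [                  39                   36                   41
                    25                   28                   27
                    25                   30                   39
                    37                   37                    8]
 [                  37                   36                   35
                    28                
[... 2978 characters left out ...]
     39                   38                   39]
 [                  39                   38                   32
                    24                   28                   26
                    25                   34                   34
                    44                   39                   29]
 [                  11                   37                   40
                    39                   36                   39
                    39                   37                   38
                    35                   28                    4]]
[531 530 527 522 520 509 507 510 507 503 502 499 498 494 491 487]<stdin>:11: RuntimeWarning: invalid value encountered in cast
```

Round bail is at about (0.508, 0.026, 0.078), matching 0.135−0.057. Tank yaw is about 1.6°. The gripper now goes above the rod: the tool x yaw must go from 77° to −71.5°, via (0.55,0.15,0.30).

Request:
apply_moves --rows '[2.68, -3.38, 0.4, 0, 0, -0.13, 5.36, -6.76, 0.8, 0, 0, -0.26, 8.04, -10.14, 1.2, 0, 0, -0.39, 10.72, -13.52, 1.6, 0, 0, -0.52, 13.4, -16.9, 2, 0, 0, -0.65]' --fingers 0

```text
time: 0.65
eef_pos: [0.2831, 0.4878, 0.2585]
orientation: [-1.502, -0.543, 0.543]
contact_force: [-0.2, -0.5, 0.2]
width: 0.0879
```

Request:
apply_moves --rows '[2.68, -3.38, 0.4, 0, 0, -0.13, 5.36, -6.76, 0.8, 0, 0, -0.26, 8.04, -10.14, 1.2, 0, 0, -0.39, 10.72, -13.52, 1.6, 0, 0, -0.52, 13.4, -16.9, 2, 0, 0, -0.65]'

```text
time: 1.15
eef_pos: [0.4171, 0.3188, 0.2787]
orientation: [-1.571, -0.034, 0.034]
contact_force: [0.3, 0.2, -0.7]
width: 0.0879
```

Request:
apply_moves --rows '[2.68, -3.38, 0.4, 0, 0, -0.13, 5.36, -6.76, 0.8, 0, 0, -0.26, 8.04, -10.14, 1.2, 0, 0, -0.39, 10.72, -13.52, 1.6, 0, 0, -0.52, 13.4, -16.9, 2, 0, 0, -0.65]'

```text
time: 1.65
eef_pos: [0.5511, 0.1498, 0.2987]
orientation: [-1.518, 0.475, -0.475]
contact_force: [-0.5, 0.3, 0.4]
width: 0.0883
```

Request:
apply_moves --rows '[-0.67, -4.7, 0, 0, 0, -0.13, -1.34, -9.4, 0, 0, 0, -0.26, -2, -14.1, 0, 0, 0, -0.39, -2.7, -18.8, 0, 0, 0, -0.52, -3.3, -23.6, 0, 0, 0, -0.647]'

```text
time: 2.15
eef_pos: [0.5167, -0.0862, 0.2985]
orientation: [-1.343, 0.972, -0.972]
contact_force: [1.2, 0.4, 0.3]
width: 0.0881
```

Request:
apply_moves --rows '[-0.67, -4.7, 0, 0, 0, 0, -1.34, -9.4, 0, 0, 0, 0, -2, -14.1, 0, 0, 0, 0, -2.7, -18.8, 0, 0, 0, 0, -3.4, -23.9, 0, 0, 0, 0]'

```text
time: 2.65
eef_pos: [0.4829, -0.3237, 0.2985]
orientation: [-1.345, 0.968, -0.968]
contact_force: [-0.3, 0.1, 0.5]
width: 0.0881
```

```bash
python3 - <<'E'
from h import *
from scipy.spatial.transform import Rotation as Ro
s=sense();R=Ro.from_rotvec(s['orientation']).as_matrix();print(np.round(R,3),s['eef_pos'],s['q'],np.degrees(np.arctan2(R[1,0],R[0,0])))
im=get_image('wrist');save(im,'w1.png')
P=cloud(im);X,Y,Z=P[...,0],P[...,1],P[...,2]
for lo,hi in ((.178,.19),(.15,.19),(.117,.129)):
    m=(X>.41)&(X<.55)&(Y>-.4)&(Y<-.25)&(Z>lo)&(Z<hi);q=P[m]
    if m.sum()>5: print(lo,m.sum(),np.round(q.mean(0),4),cv2.minAreaRect(np.float32(q[:,:2]*1000)))
E
```

```text
[[ 0.317  0.     0.948]
 [-0.948  0.     0.317]
 [-0.    -1.     0.   ]] [ 0.48290328 -0.32367059  0.29852877] [-6.33505707e-01  5.56017238e-02  1.73388768e+00  3.05478563e-04
  1.35227943e+00  6.14378614e-01] -71.50229938718013
0.178 257 [ 0.4839 -0.3248  0.1836] ((483.45257568359375, -325.0094299316406), (21.27887535095215, 11.127466201782227), 18.70069694519043)
0.15 315 [ 0.4856 -0.3243  0.1801] ((483.5869445800781, -325.10211181640625), (21.2996826171875, 11.711938858032227), 19.565444946289062)
0.117 2619 [ 0.4731 -0.3265  0.1211] ((474.0718994140625, -326.2587890625), (92.53191375732422, 56.02695083618164), 18.559085845947266)
```

View pics/w1.png

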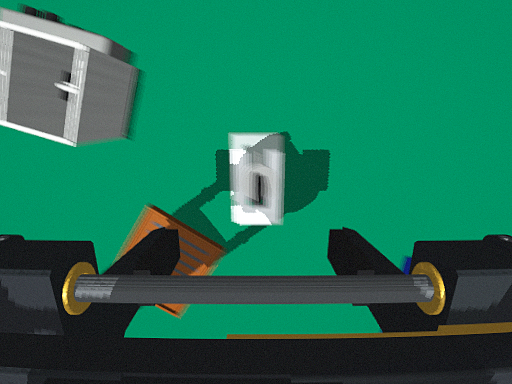

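The wrist view shows the rod at (257,185) between the jaws. Range puts the handle at (0.4835, −0.3250), yaw 18.6°, in agreement with the other views. Descending to grip.

Request:
apply_moves --rows '[0.06, -0.13, -4, 0, 0, 0, 0.06, -0.13, -8, 0, 0, 0, 0.06, -0.13, -12, 0, 0, 0, 0.06, -0.13, -15, 0, 0, 0, 0.06, -0.13, -16, 0, 0, 0]'

```text
time: 3.2
eef_pos: [0.4816, -0.3213, 0.1342]
orientation: [-1.345, 0.975, -0.962]
contact_force: [-0.8, 0.5, 0.2]
width: 0.088
```

Request:
apply_moves --rows '[0, 0, 0, 0, 0, 0, 0, 0, 0, 0, 0, 0, 0, 0, 0, 0, 0, 0, 0, 0, 0, 0, 0, 0, 0, 0, 0, 0, 0, 0]' --fingers 1

```text
time: 3.7
eef_pos: [0.485, -0.3239, 0.1402]
orientation: [-1.345, 0.966, -0.97]
contact_force: [-0.3, 0.3, 0.5]
width: 0.0503
```

Request:
apply_moves --rows '[0, 0, 0, 0, 0, 0, 0, 0, 0, 0, 0, 0, 0, 0, 0, 0, 0, 0, 0, 0, 0, 0, 0, 0, 0, 0, 0, 0, 0, 0]'

```text
time: 4.2
eef_pos: [0.4843, -0.3234, 0.1386]
orientation: [-1.345, 0.968, -0.968]
contact_force: [0.1, 0.7, 0.6]
width: 0.0114
```

```bash
python3 - <<'E'
from h import *
s=sense();print(s['eef_pos'],s['joint_vel'].round(4),s['contact_force'],s['width'],s['orientation'])
E
```

```text
[ 0.48427429 -0.323386    0.13863607] [-0.0002  0.0017 -0.0015  0.0013  0.0041 -0.0001] [0.05187573 0.73958045 0.63136179] 0.011356392202988775 [-1.34485616  0.9682183  -0.96813363]
```

Request:
apply_moves --rows '[0, 0, 1, 0, 0, 0, 0, 0, 3, 0, 0, 0, 0, 0, 5, 0, 0, 0, 0, 0, 7, 0, 0, 0, 0, 0, 9, 0, 0, 0]'

```text
time: 4.7
eef_pos: [0.4842, -0.3233, 0.2299]
orientation: [-1.345, 0.968, -0.968]
contact_force: [0.1, -0.3, -0.9]
width: 0.0117
```

Request:
apply_moves --rows '[0, 0, 2, 0, 0, 0, 0, 0, 4, 0, 0, 0, 0, 0, 6, 0, 0, 0, 0, 0, 6, 0, 0, 0, 0, 0, 6, 0, 0, 0]'

```text
time: 5.2
eef_pos: [0.4844, -0.3234, 0.289]
orientation: [-1.345, 0.967, -0.969]
contact_force: [0.3, 0.3, -1.8]
width: 0.0116
```

```bash
python3 - <<'E'
from h import *
from scipy.spatial.transform import Rotation as Ro
s=sense();print(s['eef_pos'],s['joint_vel'].round(4),s['contact_force'],s['width'],s['orientation'])
R=Ro.from_rotvec(s['orientation']).as_matrix();print(R.round(3))
for n in ('top','side'):
    im=get_image(n);u=proj(im,s['eef_pos']).astype(int);print(u)
    c=im['pixels'][max(u[1]-55,0):u[1]+65,u[0]-60:u[0]+60,::-1]
    cv2.imwrite(f'pics/lift_{n}.png',cv2.resize(c,None,fx=4,fy=4,interpolation=cv2.INTER_CUBIC))
E
```

```text
[ 0.48435793 -0.32342891  0.28904982] [ 0.0011  0.0176  0.0316  0.0009 -0.0025 -0.0001] [ 0.30368703  0.26937109 -1.82717464] 0.011615571854958663 [-1.34477378  0.96744888 -0.96900525]
[[ 0.317  0.001  0.948]
 [-0.948 -0.001  0.317]
 [ 0.001 -1.     0.001]]
[393 149]
[358 183]
```

View pics/lift_side.png

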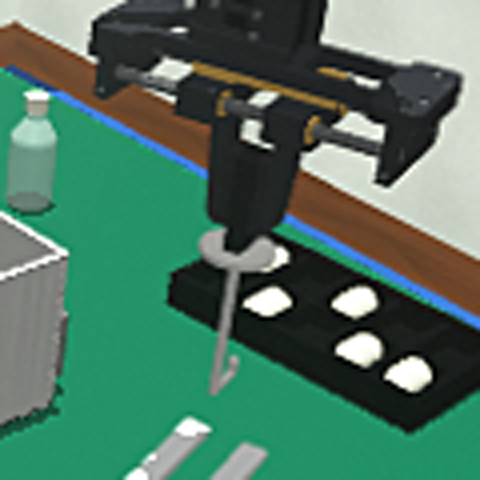

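The side view shows the rod gripped upright, with its foot pointing to +x at about (220,375) in the crop. Now over the round well, turning the rod by −0.297 rad, with the shaft 36 mm before the bail.

Request:
apply_moves --rows '[-0.1, 2, 0, 0, 0, -0.05, -0.2, 5, 0, 0, 0, -0.1, -0.3, 8.5, 0, 0, 0, -0.15, -0.5, 12, 0, 0, 0, -0.2, -0.6, 16, 0, 0, 0, -0.25]'

```text
time: 5.8
eef_pos: [0.4772, -0.1622, 0.2869]
orientation: [-1.242, 1.16, -1.156]
contact_force: [0.2, 0.7, -1.2]
width: 0.0121
```

Request:
apply_moves --rows '[-0.1, 4, 0, 0, 0, -0.047, -0.2, 8, 0, 0, 0, -0.047, -0.3, 12, 0, 0, 0, -0.047, -0.4, 16, 0, 0, 0, -0.047, -0.5, 18.5, 0, 0, 0, -0.047]'

```text
time: 6.3
eef_pos: [0.472, 0.0241, 0.2871]
orientation: [-1.223, 1.191, -1.187]
contact_force: [0.8, 0.0, -0.7]
width: 0.0118
```

Request:
apply_moves --rows '[0, 0.45, 0, 0, 0, 0, 0, 0.45, 0, 0, 0, 0, 0, 0.45, 0, 0, 0, 0, 0, 0.45, 0, 0, 0, 0, 0, 0.45, 0, 0, 0, 0]'

```text
time: 6.8
eef_pos: [0.4733, 0.0251, 0.2886]
orientation: [-1.221, 1.192, -1.191]
contact_force: [0.1, -0.4, -1.1]
width: 0.0121
```

```bash
cat > look.py <<'E'
from h import *
import sys
from scipy.spatial.transform import Rotation as Ro
tag=sys.argv[1]
s=sense();R=Ro.from_rotvec(s['orientation']).as_matrix()
print('tcp',s['eef_pos'].round(4),'yaw tool z',np.degrees(np.arctan2(R[1,2],R[0,2])).round(2),'F',s['contact_force'].round(2),s['width'])
for n in ('wrist','side','top'):
    im=get_image(n)
    if n=='wrist': save(im,f'{tag}_w.png')
    else:
        u=proj(im,s['eef_pos']-[0,0,.06]).astype(int);y0,x0=max(u[1]-65,0),max(u[0]-65,0)
        c=im['pixels'][y0:y0+130,x0:x0+130,::-1];print(n,'crop origin',x0,y0)
        cv2.imwrite(f'pics/{tag}_{n}.png',cv2.resize(c,None,fx=4.5,fy=4.5,interpolation=cv2.INTER_CUBIC))
    import pickle;pickle.dump(im,open(f'{tag}_{n}.pkl','wb'))
E
python3 look.py a
```

```text
tcp [0.4733 0.0251 0.2886] yaw tool z 1.38 F [ 0.12 -0.37 -1.07] 0.012090900755678155
side crop origin 199 88
top crop origin 173 94
```

View pics/a_w.png

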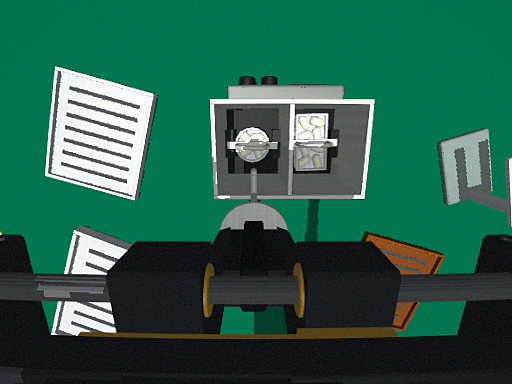

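View pics/a_side.png

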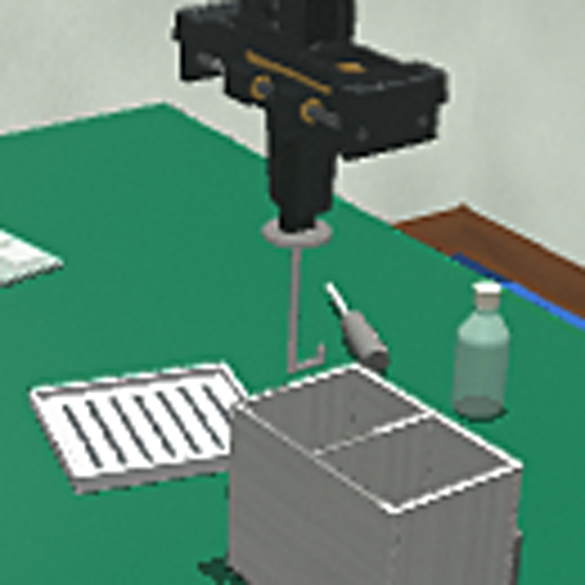

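The wrist view shows the hook's shaft and foot at (254,180) above the left well, with the bail bar centred near (253,144). Next I'll measure both in the wrist range image.

```bash
cat > wr.py <<'E'
from h import *
import pickle,sys
im=pickle.load(open(sys.argv[1]+'_w.pkl' if 0 else sys.argv[1]+'_wrist.pkl','rb'));P=cloud(im);X,Y,Z=P[...,0],P[...,1],P[...,2]
def s(n,m):
    q=P[m]
    if m.sum()>3:
        r=cv2.minAreaRect(np.float32(q[:,:2]*1000));print(n,m.sum(),np.round(q.mean(0),4),np.round(r[0],1),np.round(r[1],1),round(r[2],1),'zr',np.percentile(q[:,2],[10,50,90]).round(4))
s('rim',(abs(Z-.135)<.003)&(abs(X-.51)<.08)&(abs(Y+.016)<.11))
s('bail1',(abs(Z-.08)<.005)&(abs(X-.51)<.03)&(abs(Y-.026)<.032))
s('hang1',(abs(Z-.042)<.004)&(abs(X-.51)<.012)&(abs(Y-.026)<.04))
s('bail2',(abs(Z-.08)<.005)&(abs(X-.51)<.03)&(abs(Y+.058)<.032))
s('hook',(Z>.160)&(Z<.262)&(abs(X-.49)<.03)&(abs(Y-.026)<.032))
s('shaft',(Z>.2)&(Z<.25)&(abs(X-.49)<.04)&(abs(Y-.026)<.032))
s('foot',(Z>.168)&(Z<.195)&(abs(X-.49)<.04)&(abs(Y-.026)<.032))
s('collar',(Z>.265)&(Z<.277)&(abs(X-.49)<.05)&(abs(Y-.026)<.032))
E
python3 wr.py a;python3 - <<'E'
import sys;sys.path.insert(0,'.')
import cv2,pickle
im=pickle.load(open('a_wrist.pkl','rb'));cv2.imwrite('pics/a_wc.png',cv2.resize(im['pixels'][95:235,190:350,::-1],None,fx=4.5,fy=4.5,interpolation=cv2.INTER_CUBIC))
E
```

```text
rim 2783 [ 0.516  -0.0161  0.1347] [511.1 -15.9] [111.  175.5] 1.6 zr [0.1336 0.1347 0.1357]
bail1 116 [0.5082 0.0277 0.0797] [508.4  27.7] [ 5.2 38. ] 1.3 zr [0.0772 0.0801 0.0814]
hang1 253 [0.5095 0.027  0.0403] [509.7  24.8] [23.6 76.8] 0.4 zr [0.0388 0.0404 0.0415]
bail2 130 [ 0.5137 -0.0569  0.0797] [513.5 -58.1] [ 5.4 37. ] 2.0 zr [0.0774 0.08   0.0814]
hook 196 [0.4837 0.0247 0.1821] [485.9  24.7] [25.7  4.9] 1.5 zr [0.1762 0.1781 0.1939]
shaft 10 [0.4743 0.0245 0.2023] [474.2  24.5] [4.5 1.2] 89.9 zr [0.2007 0.2015 0.2045]
foot 179 [0.4846 0.0247 0.1804] [485.9  24.7] [25.7  4.9] 1.5 zr [0.1762 0.178  0.1871]
collar 1259 [0.4849 0.0249 0.2737] [484.8  24.7] [18.1 42.9] 0.8 zr [0.2728 0.2738 0.2746]
```

View pics/a_wc.png

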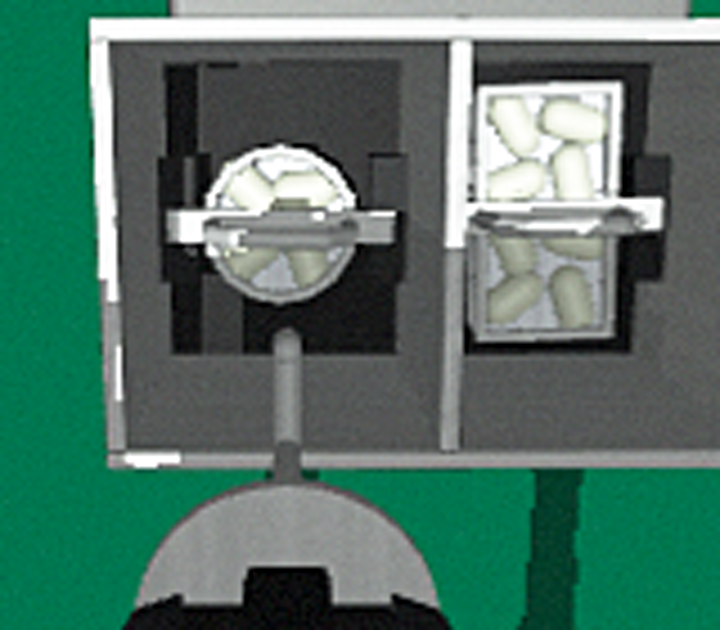

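The hook foot is at y=0.0247 with its end at x≈0.4987. The bail is at (0.5083, 0.0268), z≈0.080 at its top. Clearance is about 6 mm, so I shift +2 mm in y and lower 11.8 cm.

Request:
apply_moves --rows '[0, 0.2, -1, 0, 0, 0, 0, 0.2, -3, 0, 0, 0, 0, 0.2, -5, 0, 0, 0, 0, 0.2, -7, 0, 0, 0, 0, 0.2, -8, 0, 0, 0]'

```text
time: 7.45
eef_pos: [0.4718, 0.0282, 0.206]
orientation: [-1.224, 1.193, -1.188]
contact_force: [-1.0, 0.3, -1.6]
width: 0.0117
```

Request:
apply_moves --rows '[0, 0, -0.8, 0, 0, 0, 0, 0, -1.8, 0, 0, 0, 0, 0, -2.8, 0, 0, 0, 0, 0, -3.5, 0, 0, 0, 0, 0, -3.8, 0, 0, 0]'

```text
time: 7.95
eef_pos: [0.4729, 0.0281, 0.1699]
orientation: [-1.222, 1.191, -1.19]
contact_force: [-0.3, 0.2, -0.8]
width: 0.0117
```

```bash
python3 look.py b; python3 - <<'E'
import cv2,pickle
im=pickle.load(open('b_wrist.pkl','rb'));cv2.imwrite('pics/b_wc.png',cv2.resize(im['pixels'][60:240,160:370,::-1],None,fx=3.7,fy=3.7,interpolation=cv2.INTER_CUBIC))
E
```

```text
tcp [0.4729 0.0281 0.1699] yaw tool z 1.48 F [-0.29  0.18 -0.79] 0.011743004805062542
side crop origin 197 123
top crop origin 174 101
```

View pics/b_wc.png

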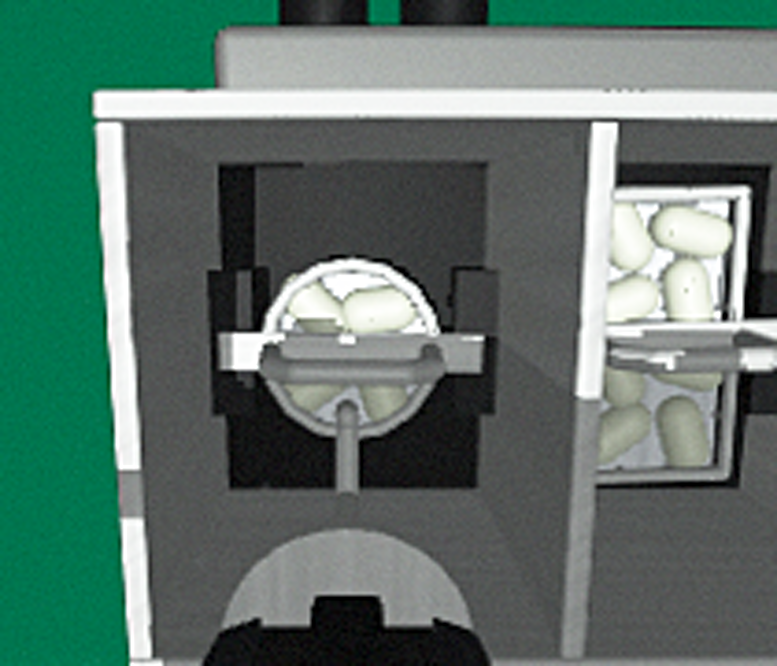

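In the wrist crop the hook is at x≈347 and the bail bar spans 262 to 437 (middle 350), so they're aligned. Advancing 2.4 cm under the bar.

Request:
apply_moves --rows '[0.5, 0, 0, 0, 0, 0, 1, 0, 0, 0, 0, 0, 1.5, 0, 0, 0, 0, 0, 2, 0, 0, 0, 0, 0, 2.4, 0, 0, 0, 0, 0]'

```text
time: 8.6
eef_pos: [0.498, 0.0281, 0.1708]
orientation: [-1.221, 1.19, -1.19]
contact_force: [-0.6, -0.3, -0.8]
width: 0.012
```

```bash
python3 look.py c; python3 - <<'E'
import cv2,pickle
im=pickle.load(open('c_wrist.pkl','rb'));cv2.imwrite('pics/c_wc.png',cv2.resize(im['pixels'][60:240,160:370,::-1],None,fx=3.7,fy=3.7,interpolation=cv2.INTER_CUBIC))
E
```

```text
tcp [0.498  0.0281 0.1708] yaw tool z 1.48 F [-0.57 -0.26 -0.76] 0.012035281546645479
side crop origin 203 121
top crop origin 174 92
```

View pics/c_wc.png

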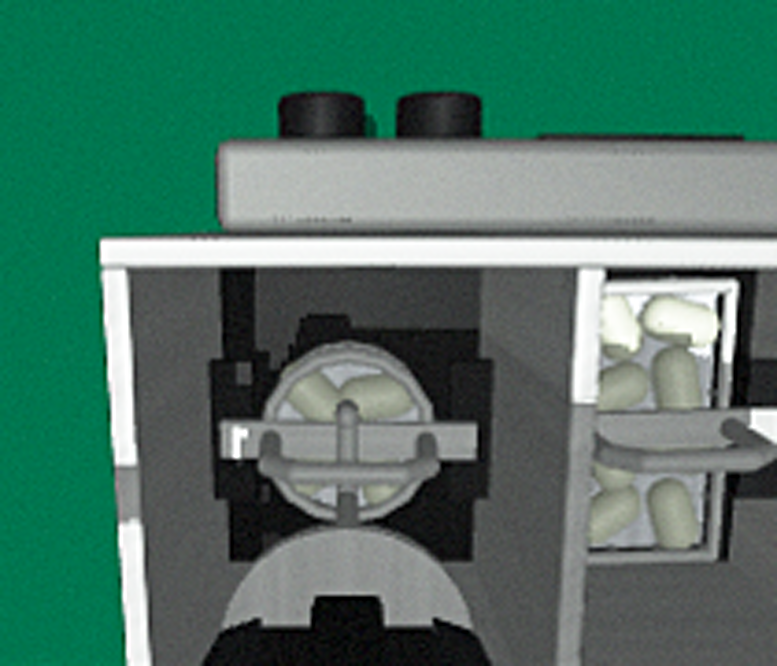

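The hook foot and tip now extend past the bar at (347,405) in the crop, and the bar crosses the foot at (347,470). Lifting slowly at first.

Request:
apply_moves --rows '[0, 0, 0.4, 0, 0, 0, 0, 0, 0.8, 0, 0, 0, 0, 0, 1.2, 0, 0, 0, 0, 0, 1.6, 0, 0, 0, 0, 0, 2, 0, 0, 0]'

```text
time: 9.25
eef_pos: [0.4972, 0.0281, 0.1911]
orientation: [-1.221, 1.19, -1.19]
contact_force: [0.8, -0.1, -2.6]
width: 0.0121
```

```bash
python3 look.py d; python3 - <<'E'
import cv2,pickle
im=pickle.load(open('d_wrist.pkl','rb'));cv2.imwrite('pics/d_wc.png',cv2.resize(im['pixels'][60:240,160:370,::-1],None,fx=3.7,fy=3.7,interpolation=cv2.INTER_CUBIC))
E
```

```text
tcp [0.4972 0.0281 0.1911] yaw tool z 1.48 F [ 0.79 -0.06 -2.57] 0.012072064489653549
side crop origin 203 115
top crop origin 173 91
```

View pics/d_wc.png

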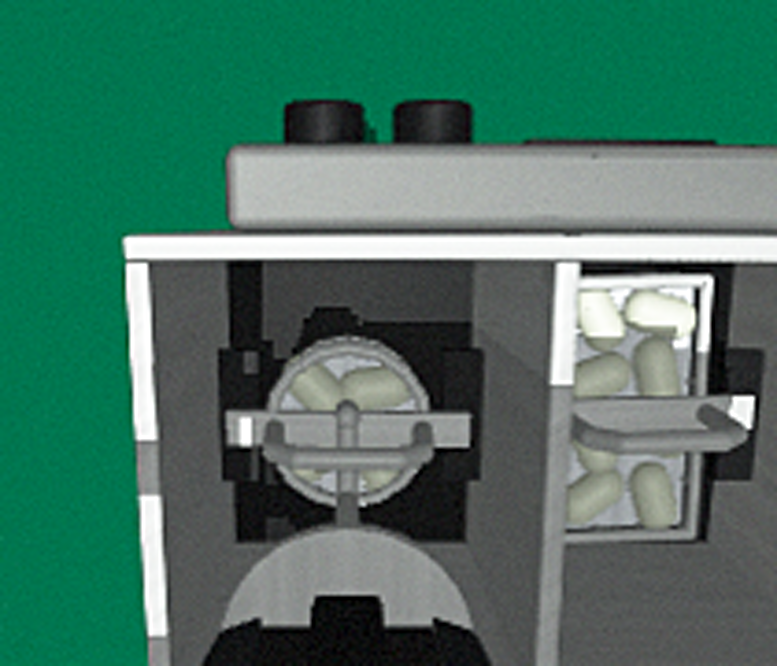

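Load on the wrist rose by about 1.7 N and the basket hangs level on the hook. Lifting it clear.

Request:
apply_moves --rows '[0, 0, 0.6, 0, 0, 0, 0, 0, 1.5, 0, 0, 0, 0, 0, 2.6, 0, 0, 0, 0, 0, 3.8, 0, 0, 0, 0, 0, 5, 0, 0, 0]'

```text
time: 9.9
eef_pos: [0.4976, 0.0281, 0.2423]
orientation: [-1.221, 1.189, -1.191]
contact_force: [0.3, 0.6, -2.2]
width: 0.0117
```

Request:
apply_moves --rows '[0, 0, 1.2, 0, 0, 0, 0, 0, 2.4, 0, 0, 0, 0, 0, 3.6, 0, 0, 0, 0, 0, 4.8, 0, 0, 0, 0, 0, 6, 0, 0, 0]'

```text
time: 10.4
eef_pos: [0.4973, 0.0281, 0.3017]
orientation: [-1.221, 1.19, -1.19]
contact_force: [-0.5, 0.3, -2.0]
width: 0.0119
```

Request:
apply_moves --rows '[0, 0, 1.2, 0, 0, 0, 0, 0, 2.4, 0, 0, 0, 0, 0, 3.6, 0, 0, 0, 0, 0, 4.4, 0, 0, 0, 0, 0, 4.8, 0, 0, 0]'

```text
time: 10.9
eef_pos: [0.4977, 0.0281, 0.35]
orientation: [-1.22, 1.189, -1.191]
contact_force: [-0.6, -0.6, -2.5]
width: 0.0118
```

Request:
apply_moves --rows '[0, 0, 0, 0, 0, 0, 0, 0, 0, 0, 0, 0, 0, 0, 0, 0, 0, 0, 0, 0, 0, 0, 0, 0, 0, 0, 0, 0, 0, 0]'

```text
time: 11.4
eef_pos: [0.4971, 0.0281, 0.3482]
orientation: [-1.222, 1.191, -1.19]
contact_force: [-1.1, -0.1, -2.4]
width: 0.0118
```

```bash
python3 look.py e
```

```text
tcp [0.4971 0.0281 0.3482] yaw tool z 1.48 F [-1.09 -0.13 -2.4 ] 0.011849689705185651
side crop origin 205 67
top crop origin 170 80
```

View pics/e_side.png

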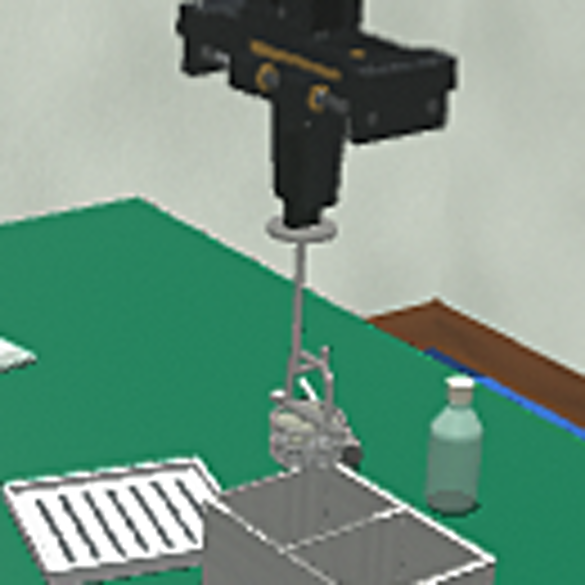

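View pics/e_w.png

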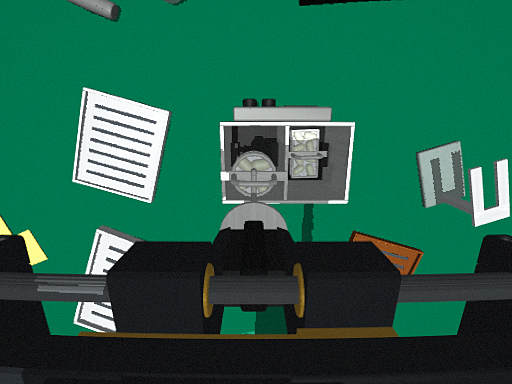

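The basket hangs clear and level: computed bail z≈0.241, rectangular basket still in its well. Moving smoothly to the tray, +0.75 cm in x and +24.05 cm in y.

Request:
apply_moves --rows '[0.02, 0.4, 0, 0, 0, 0, 0.06, 1.3, 0, 0, 0, 0, 0.1, 2.7, 0, 0, 0, 0, 0.15, 4.6, 0, 0, 0, 0, 0.2, 6.8, 0, 0, 0, 0]'

```text
time: 12.05
eef_pos: [0.4992, 0.0976, 0.3488]
orientation: [-1.221, 1.19, -1.19]
contact_force: [-0.1, -0.0, -1.3]
width: 0.0117
```

Request:
apply_moves --rows '[0.07, 2.2, 0, 0, 0, 0, 0.14, 4.4, 0, 0, 0, 0, 0.2, 6.6, 0, 0, 0, 0, 0.27, 8.7, 0, 0, 0, 0, 0.35, 10.6, 0, 0, 0, 0]'

```text
time: 12.55
eef_pos: [0.5023, 0.2045, 0.3487]
orientation: [-1.221, 1.19, -1.189]
contact_force: [-0.1, 0.5, -2.4]
width: 0.012
```

Request:
apply_moves --rows '[0.05, 1.8, 0, 0, 0, 0, 0.1, 3.4, 0, 0, 0, 0, 0.15, 4.8, 0, 0, 0, 0, 0.18, 5.9, 0, 0, 0, 0, 0.2, 6.65, 0, 0, 0, 0]'

```text
time: 13.05
eef_pos: [0.5047, 0.2697, 0.3486]
orientation: [-1.222, 1.19, -1.19]
contact_force: [-0.8, -0.1, -1.9]
width: 0.0116
```

Request:
apply_moves --rows '[0, 0, 0, 0, 0, 0, 0, 0, 0, 0, 0, 0, 0, 0, 0, 0, 0, 0, 0, 0, 0, 0, 0, 0, 0, 0, 0, 0, 0, 0]'

```text
time: 13.55
eef_pos: [0.5049, 0.2682, 0.3488]
orientation: [-1.221, 1.191, -1.191]
contact_force: [0.4, -1.2, -2.2]
width: 0.0115
```

```bash
python3 look.py f; python3 - <<'E'
from h import *
import pickle
im=pickle.load(open('f_wrist.pkl','rb'));P=cloud(im);X,Y,Z=P[...,0],P[...,1],P[...,2]
for n,lo,hi in (('bar',.236,.25),('hanger',.198,.207),('body',.15,.2),('lip',.0125,.019),('floor',.006,.0105)):
    r=.06 if lo>.1 else .1
    m=(Z>lo)&(Z<hi)&(abs(X-.515)<r)&(abs(Y-.267)<r);q=P[m]
    if m.sum()>4: r=cv2.minAreaRect(np.float32(q[:,:2]*1000));print(n,m.sum(),q.mean(0).round(4),np.round(r[0],1),np.round(r[1],1),r[2])
E
```

```text
tcp [0.5049 0.2682 0.3488] yaw tool z 1.44 F [ 0.44 -1.22 -2.22] 0.011514347979998884
side crop origin 164 43
top crop origin 63 78
bar 385 [0.5164 0.2681 0.2417] [515.8 268.2] [35.7 25. ] 57.879520416259766
hanger 1093 [0.5185 0.27   0.2015] [515.6 269.3] [62.2 50. ] 53.93182373046875
body 616 [0.5223 0.2673 0.1948] [515.7 269.7] [51.4 49.9] 54.1712760925293
lip 982 [0.526  0.2687 0.0156] [514.8 267.3] [150.3 171.1] 75.20970153808594
floor 5141 [0.5316 0.2664 0.008 ] [514.5 267.5] [141.1 161.3] 75.08453369140625
```

View pics/f_side.png

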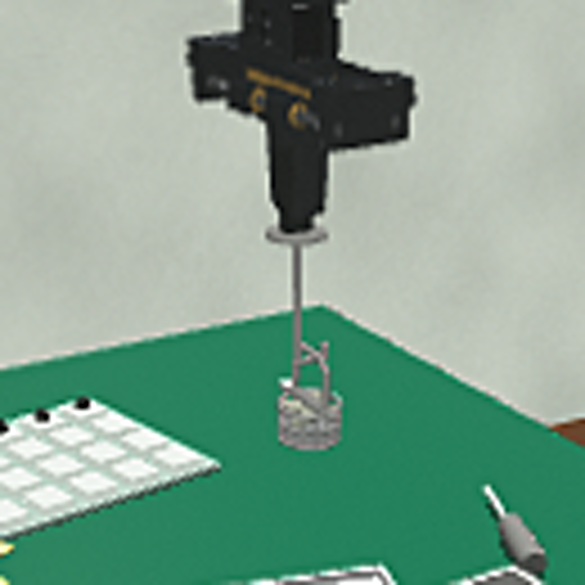

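View pics/f_w.png

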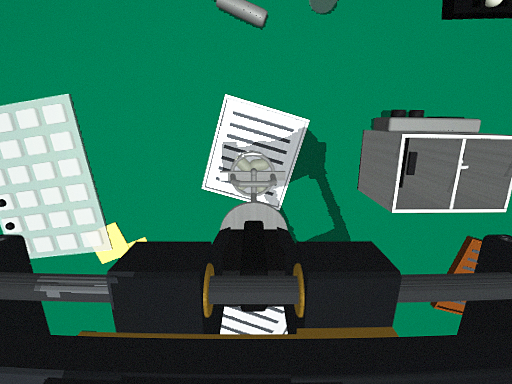

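The basket hangs at (0.516,0.268), over the tray middle at (0.515,0.2675). Lowering.

Request:
apply_moves --rows '[0, 0, -0.5, 0, 0, 0, 0, 0, -1.5, 0, 0, 0, 0, 0, -2.8, 0, 0, 0, 0, 0, -4.1, 0, 0, 0, 0, 0, -5.5, 0, 0, 0]'

```text
time: 14.2
eef_pos: [0.5044, 0.2685, 0.2918]
orientation: [-1.223, 1.191, -1.19]
contact_force: [-0.2, -0.1, -2.1]
width: 0.0119
```

Request:
apply_moves --rows '[0, 0, -1.4, 0, 0, 0, 0, 0, -2.8, 0, 0, 0, 0, 0, -4.2, 0, 0, 0, 0, 0, -5.4, 0, 0, 0, 0, 0, -6.5, 0, 0, 0]'

```text
time: 14.7
eef_pos: [0.5047, 0.2685, 0.2275]
orientation: [-1.222, 1.19, -1.19]
contact_force: [-0.4, 0.3, -2.1]
width: 0.0118
```

Request:
apply_moves --rows '[0, 0, -1, 0, 0, 0, 0, 0, -1.8, 0, 0, 0, 0, 0, -2.5, 0, 0, 0, 0, 0, -3, 0, 0, 0, 0, 0, -3.2, 0, 0, 0]'

```text
time: 15.2
eef_pos: [0.5046, 0.2686, 0.1962]
orientation: [-1.222, 1.19, -1.19]
contact_force: [0.2, -0.1, -2.0]
width: 0.0116
```

Request:
apply_moves --rows '[0, 0, -0.2, 0, 0, 0, 0, 0, -0.5, 0, 0, 0, 0, 0, -0.8, 0, 0, 0, 0, 0, -1.1, 0, 0, 0, 0, 0, -1.4, 0, 0, 0]'

```text
time: 15.7
eef_pos: [0.5049, 0.2687, 0.1827]
orientation: [-1.221, 1.19, -1.19]
contact_force: [-0.2, 0.0, -1.0]
width: 0.012
```

Request:
apply_moves --rows '[0, 0, -0.3, 0, 0, 0, 0, 0, -0.6, 0, 0, 0, 0, 0, -0.8, 0, 0, 0, 0, 0, -1, 0, 0, 0, 0, 0, -1, 0, 0, 0]'

```text
time: 16.2
eef_pos: [0.5046, 0.2685, 0.1724]
orientation: [-1.222, 1.19, -1.19]
contact_force: [0.3, 1.0, -1.4]
width: 0.0119
```

```bash
python3 look.py g;  python3 - <<'E'
from h import *
import pickle
im=pickle.load(open('g_wrist.pkl','rb'));P=cloud(im);X,Y,Z=P[...,0],P[...,1],P[...,2]
cv2.imwrite('pics/g_wc.png',cv2.resize(im['pixels'][60:240,160:370,::-1],None,fx=3.7,fy=3.7,interpolation=cv2.INTER_CUBIC))
for n,lo,hi in (('bar',.073,.086),('foot',.05,.068),('hanger',.036,.046)):
    m=(Z>lo)&(Z<hi)&(abs(X-.515)<.04)&(abs(Y-.267)<.04);q=P[m]
    if m.sum()>4: r=cv2.minAreaRect(np.float32(q[:,:2]*1000));print(n,m.sum(),q.mean(0).round(4),np.round(r[0],1),np.round(r[1],1),r[2],np.percentile(q[:,2],[10,50,90]).round(4))
E
```

```text
tcp [0.5046 0.2685 0.1724] yaw tool z 1.48 F [ 0.29  0.96 -1.4 ] 0.011915864447966072
side crop origin 164 92
top crop origin 86 90
bar 302 [0.5154 0.2688 0.0792] [511.5 268.6] [14.4 42.7] 0.5271761417388916 [0.0751 0.08   0.0813]
foot 141 [0.5165 0.2684 0.061 ] [516.8 268.4] [42.3 23.8] 63.334930419921875 [0.0561 0.061  0.0657]
hanger 1084 [0.5184 0.2686 0.0389] [515.8 268.6] [50.3 62.5] 38.27238464355469 [0.0365 0.0389 0.041 ]
```

View pics/g_side.png

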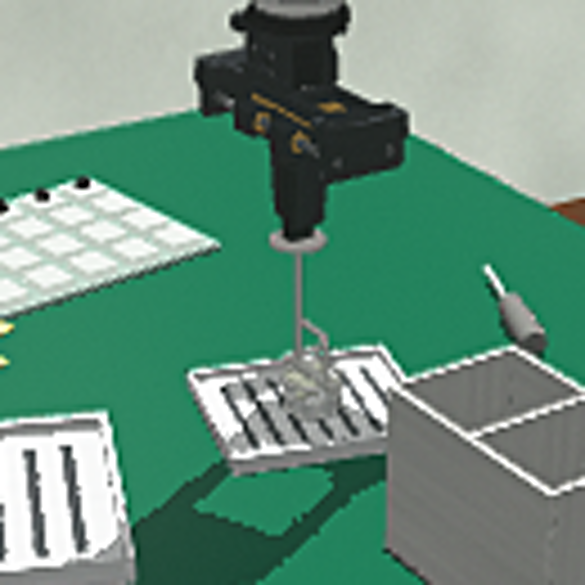

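View pics/g_wc.png

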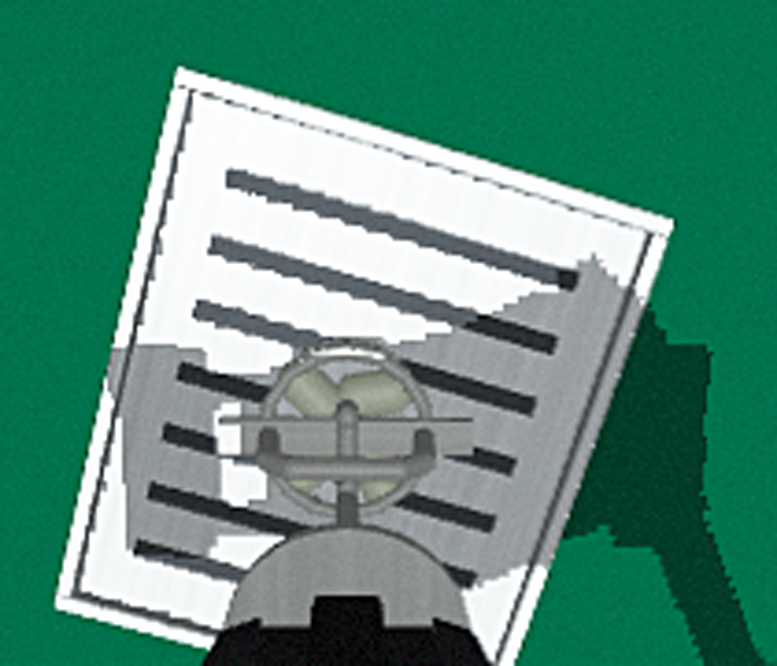

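The basket stands: the bar's top is at 0.081, so its centre is at 0.078, and it sits at (0.5155,0.2688). The foot is at about 0.059, free below the bar. I lower 2 mm more and withdraw along −x.

Request:
apply_moves --rows '[0, 0, -0.2, 0, 0, 0, -0.4, 0, -0.2, 0, 0, 0, -0.9, -0.02, -0.2, 0, 0, 0, -1.4, -0.04, -0.2, 0, 0, 0, -1.8, -0.05, -0.2, 0, 0, 0]'

```text
time: 16.85
eef_pos: [0.4861, 0.2681, 0.1707]
orientation: [-1.221, 1.19, -1.19]
contact_force: [-0.3, 0.4, -0.7]
width: 0.0118
```

Request:
apply_moves --rows '[-0.4, -0.01, 0, 0, 0, 0, -0.8, -0.02, 0, 0, 0, 0, -1.1, -0.03, 0, 0, 0, 0, -1.2, -0.03, 0, 0, 0, 0, -1.2, -0.03, 0, 0, 0, 0]'

```text
time: 17.35
eef_pos: [0.4747, 0.2679, 0.1707]
orientation: [-1.221, 1.19, -1.19]
contact_force: [0.4, -0.4, -0.5]
width: 0.0117
```

```bash
python3 look.py i;  python3 - <<'E'
from h import *
import pickle
im=pickle.load(open('i_wrist.pkl','rb'));P=cloud(im);X,Y,Z=P[...,0],P[...,1],P[...,2]
cv2.imwrite('pics/i_wc.png',cv2.resize(im['pixels'][60:240,160:370,::-1],None,fx=3.7,fy=3.7,interpolation=cv2.INTER_CUBIC))
m=(Z>.073)&(Z<.086)&(abs(X-.515)<.04)&(abs(Y-.267)<.04);q=P[m];print(q.mean(0))
E
```

```text
tcp [0.4747 0.2679 0.1707] yaw tool z 1.49 F [ 0.41 -0.36 -0.51] 0.011717979668044555
side crop origin 157 94
top crop origin 86 101
[0.5137326  0.26831735 0.07916796]
```

View pics/i_wc.png

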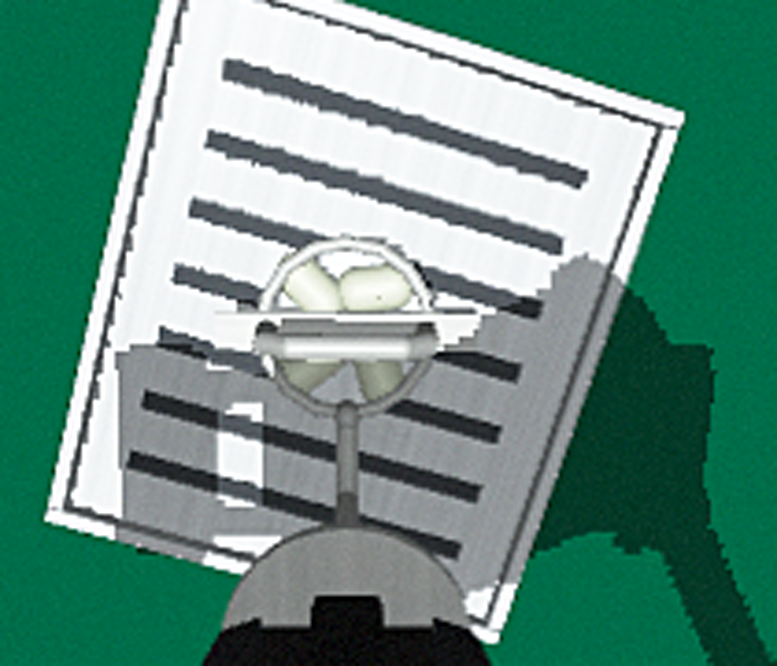

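Unhooked: the hook tip at (347,410) is free in front of the bar at (347,345), and the basket still stands. Raising, then back to the rest.

Request:
apply_moves --rows '[0, 0, 1.2, 0, 0, 0, 0, 0, 3.5, 0, 0, 0, 0, 0, 6, 0, 0, 0, 0, 0, 9, 0, 0, 0, 0, 0, 11.8, 0, 0, 0]'

```text
time: 18.0
eef_pos: [0.475, 0.2678, 0.2909]
orientation: [-1.22, 1.19, -1.19]
contact_force: [1.2, -0.2, -0.9]
width: 0.0118
```

Request:
apply_moves --rows '[0, -2, 0.4, 0, 0, 0, 0, -5, 0.4, 0, 0, 0, 0, -9, 0.4, 0, 0, 0.05, 0, -13, 0.4, 0, 0, 0.1, 0.1, -17, 0.4, 0, 0, 0.15]'

```text
time: 18.5
eef_pos: [0.4758, 0.0965, 0.2939]
orientation: [-1.287, 1.076, -1.077]
contact_force: [0.1, 0.8, -1.0]
width: 0.0117
```

Request:
apply_moves --rows '[0.1, -4, 0, 0, 0, 0.05, 0.2, -8, 0, 0, 0, 0.1, 0.3, -12, 0, 0, 0, 0.147, 0.4, -16, 0, 0, 0, 0.147, 0.5, -20, 0, 0, 0, 0.147]'

```text
time: 19.0
eef_pos: [0.4808, -0.1039, 0.294]
orientation: [-1.344, 0.967, -0.969]
contact_force: [0.3, -0.1, -0.6]
width: 0.0115
```

Request:
apply_moves --rows '[0.1, -4, 0, 0, 0, 0, 0.2, -8, 0, 0, 0, 0, 0.3, -12, 0, 0, 0, 0, 0.3, -16, 0, 0, 0, 0, 0.3, -18, 0, 0, 0, 0]'

```text
time: 19.5
eef_pos: [0.4836, -0.2855, 0.2937]
orientation: [-1.345, 0.969, -0.971]
contact_force: [0.5, 1.2, -0.6]
width: 0.0121
```

Request:
apply_moves --rows '[0, -1.5, 0, 0, 0, 0, 0, -3, 0, 0, 0, 0, 0, -4, 0, 0, 0, 0, 0, -4, 0, 0, 0, 0, 0, -4, 0, 0, 0, 0]'

```text
time: 20.0
eef_pos: [0.4839, -0.3216, 0.2927]
orientation: [-1.344, 0.968, -0.968]
contact_force: [-0.9, 0.2, -0.5]
width: 0.0119
```

```bash
python3 look.py j; python3 - <<'E'
from h import *
import pickle
from scipy.spatial.transform import Rotation as Ro
s=sense();R=Ro.from_rotvec(s['orientation']).as_matrix();a=np.degrees(np.arctan2(R[1,0],R[0,0]));print('yaw',a,'target -71.5; delta pos to grip pose cm',(np.array([.4843,-.3234,.1386])-s['eef_pos'])*100)
im=pickle.load(open('j_wrist.pkl','rb'));P=cloud(im);X,Y,Z=P[...,0],P[...,1],P[...,2]
for n,lo,hi in (('prongs',.116,.124),('hook',.165,.26),('collar',.265,.28)):
    m=(Z>lo)&(Z<hi)&(abs(X-.48)<.06)&(abs(Y+.325)<.06);q=P[m]
    if m.sum()>4: r=cv2.minAreaRect(np.float32(q[:,:2]*1000));print(n,m.sum(),q.mean(0).round(4),np.round(r[0],1),np.round(r[1],1),r[2])
E
```

```text
tcp [ 0.4839 -0.3216  0.2927] yaw tool z 18.51 F [-0.94  0.2  -0.54] 0.011861094826863094
side crop origin 288 139
top crop origin 318 88
yaw -71.44899492479055 target -71.5; delta pos to grip pose cm [  0.03662755  -0.20812679 -15.41535869]
prongs 1490 [ 0.4871 -0.3219  0.1199] [ 484.  -322.9] [71.5 56. ] 18.50521469116211
hook 194 [ 0.4939 -0.3187  0.1862] [ 495.8 -318.1] [25.8  4.9] 18.37856101989746
collar 1246 [ 0.4949 -0.3183  0.2778] [ 494.8 -318.2] [18.5 42.9] 18.906566619873047
```

View pics/j_w.png

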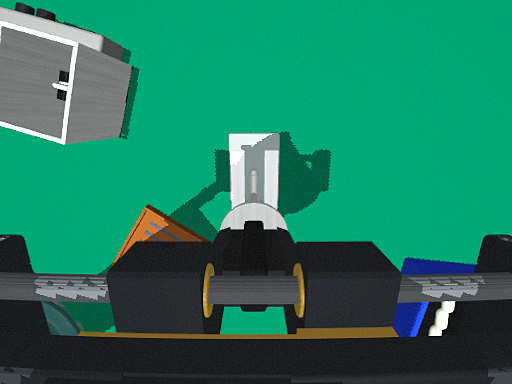

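The hook at (254,180) lies over the slot, less than 1 mm off its midline. A small y correction, then lower.

Request:
apply_moves --rows '[0.04, -0.13, -1, 0, 0, 0, 0.04, -0.13, -3, 0, 0, 0, 0.04, -0.13, -5, 0, 0, 0, 0.04, -0.13, -7, 0, 0, 0, 0.04, -0.13, -9, 0, 0, 0]'

```text
time: 20.65
eef_pos: [0.484, -0.3229, 0.2012]
orientation: [-1.345, 0.968, -0.967]
contact_force: [-0.3, -0.4, -1.0]
width: 0.0118
```

Request:
apply_moves --rows '[0, 0, -1.8, 0, 0, 0, 0, 0, -3.4, 0, 0, 0, 0, 0, -4.8, 0, 0, 0, 0, 0, -5.8, 0, 0, 0, 0, 0, -6.2, 0, 0, 0]'

```text
time: 21.15
eef_pos: [0.4837, -0.323, 0.1393]
orientation: [-1.345, 0.97, -0.967]
contact_force: [0.1, -0.6, -1.8]
width: 0.0114
```

```bash
python3 look.py k
```

```text
tcp [ 0.4837 -0.323   0.1393] yaw tool z 18.5 F [ 0.15 -0.55 -1.8 ] 0.011442484473584381
side crop origin 280 191
top crop origin 300 97
```

View pics/k_side.png

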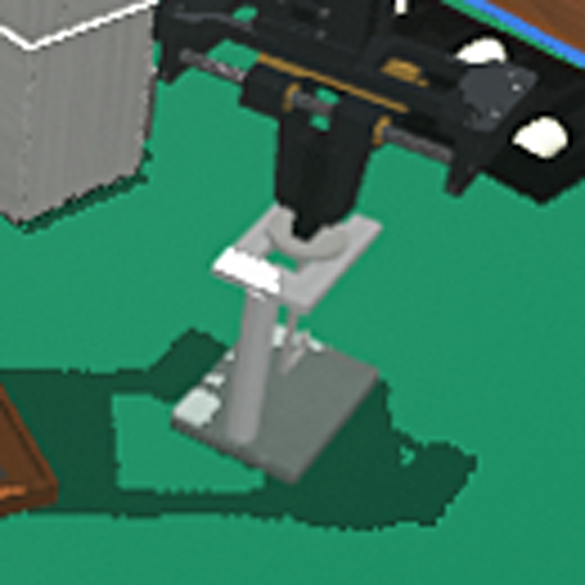

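The collar sits on the prongs, at crop (310,235). Lowering the last 0.5 mm, opening, rising.

Request:
apply_moves --rows '[0, 0, -0.05, 0, 0, 0, 0, 0, -0.05, 0, 0, 0, 0, 0, -0.05, 0, 0, 0, 0, 0, -0.05, 0, 0, 0, 0, 0, -0.05, 0, 0, 0]'

```text
time: 21.8
eef_pos: [0.4842, -0.3235, 0.1404]
orientation: [-1.345, 0.968, -0.968]
contact_force: [-0.1, 0.8, -0.5]
width: 0.0119
```

Request:
apply_moves --rows '[0, 0, 0, 0, 0, 0, 0, 0, 0, 0, 0, 0, 0, 0, 0, 0, 0, 0, 0, 0, 0, 0, 0, 0, 0, 0, 0, 0, 0, 0]' --fingers 0

```text
time: 22.3
eef_pos: [0.4842, -0.3235, 0.1402]
orientation: [-1.345, 0.968, -0.968]
contact_force: [-1.5, 0.7, 0.1]
width: 0.0498
```

Request:
apply_moves --rows '[0, 0, 0, 0, 0, 0, 0, 0, 0, 0, 0, 0, 0, 0, 0, 0, 0, 0, 0, 0, 0, 0, 0, 0, 0, 0, 0, 0, 0, 0]'

```text
time: 22.8
eef_pos: [0.4842, -0.3235, 0.1402]
orientation: [-1.345, 0.968, -0.968]
contact_force: [-1.0, -0.3, 0.1]
width: 0.0875
```

Request:
apply_moves --rows '[0, 0, 1, 0, 0, 0, 0, 0, 3, 0, 0, 0, 0, 0, 6, 0, 0, 0, 0, 0, 9, 0, 0, 0, 0, 0, 13, 0, 0, 0]'

```text
time: 23.3
eef_pos: [0.4834, -0.3228, 0.2706]
orientation: [-1.345, 0.97, -0.966]
contact_force: [0.2, -1.4, -0.4]
width: 0.0882
```

Request:
apply_moves --rows '[0, 0, 2, 0, 0, 0, -2, 0, 3, 0, 0, 0, -5, 0, 3, 0, 0, 0, -8, 0, 3, 0, 0, 0, -8, 0, 3, 0, 0, 0]'

```text
time: 23.8
eef_pos: [0.4018, -0.3234, 0.3014]
orientation: [-1.345, 0.969, -0.97]
contact_force: [0.7, 1.1, 0.2]
width: 0.0883
```

```bash
python3 look.py m; python3 - <<'E'
from h import *
import pickle
for n in ('top','side'):
    im=pickle.load(open(f'm_{n}.pkl','rb'));save(im,f'm_full_{n}.png');P=cloud(im);X,Y,Z=P[...,0],P[...,1],P[...,2]
    def s(k,m):
        q=P[m]
        if m.sum()>3:
            r=cv2.minAreaRect(np.float32(q[:,:2]*1000));print(n,k,m.sum(),q.mean(0).round(4),np.round(r[0],1),np.round(r[1],1),round(r[2],1),'z',np.percentile(q[:,2],[5,50,95]).round(4))
    s('handletop',(Z>.178)&(Z<.19)&(abs(X-.483)<.04)&(abs(Y+.325)<.04))
    s('handle',(Z>.15)&(Z<.19)&(abs(X-.483)<.04)&(abs(Y+.325)<.04))
    s('collar',(Z>.122)&(Z<.129)&(abs(X-.483)<.04)&(abs(Y+.325)<.04))
    s('bail1',(Z>.073)&(Z<.09)&(abs(X-.515)<.04)&(abs(Y-.268)<.04))
    s('bail2',(Z>.073)&(Z<.088)&(abs(X-.51)<.025)&(abs(Y+.058)<.033))
E
```

```text
tcp [ 0.4018 -0.3234  0.3014] yaw tool z 18.4 F [0.74 1.06 0.2 ] 0.0882991632717248
side crop origin 263 147
top crop origin 321 122
top handletop 45 [ 0.4828 -0.3223  0.1839] [ 483.1 -322.4] [21.5 12.1] 15.1 z [0.1806 0.184  0.1872]
top handle 80 [ 0.4821 -0.3204  0.1755] [ 482.9 -322.4] [21.8 12.1] 15.1 z [0.1547 0.1812 0.1857]
top collar 200 [ 0.4795 -0.3204  0.124 ] [ 476.3 -323.6] [86.6 56.3] 18.8 z [0.1221 0.1236 0.1271]
top bail1 32 [0.5163 0.2657 0.0799] [516.7 266.3] [ 5.4 43.2] 4.5 z [0.074  0.0801 0.0836]
top bail2 31 [ 0.5138 -0.0583  0.0791] [514. -57.] [ 5.5 39.7] 2.0 z [0.0737 0.0794 0.0831]
side handletop 41 [ 0.4809 -0.3274  0.1842] [ 482.3 -326.3] [22.1 12. ] 13.1 z [0.1801 0.1851 0.187 ]
side handle 115 [ 0.4794 -0.3289  0.1716] [ 481.5 -326.6] [24. 12.] 13.9 z [0.1527 0.1727 0.1864]
side collar 180 [ 0.478  -0.329   0.1246] [ 476.6 -325.8] [82.6 56.9] 16.5 z [0.1222 0.1247 0.1275]
side bail1 16 [0.5158 0.2643 0.0801] [516.  265.9] [ 6.7 35.4] 1.4 z [0.0746 0.0807 0.084 ]
```

View pics/m_full_side.png

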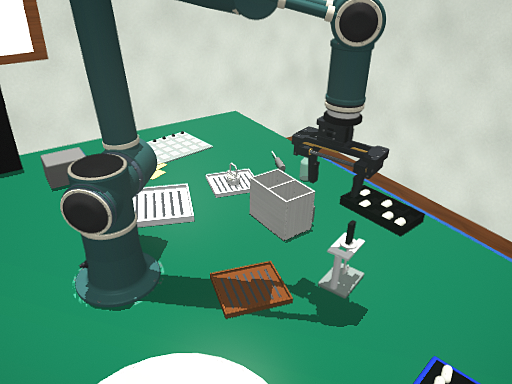

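View pics/m_full_top.png

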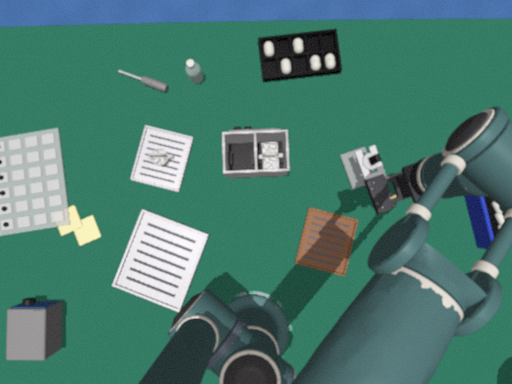

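Both views agree. The round basket is upright mid-tray at (162,157) in the top view. The rod is upright in its rest at (374,160), handle within about 1 mm of its start. The rectangular basket is unmoved at (270,152). The gripper is clear. Settling once more, then handing in.

Request:
apply_moves --rows '[0, 0, 1, 0, 0, 0, 0, 0, 2, 0, 0, 0, 0, 0, 2, 0, 0, 0, 0, 0, 2, 0, 0, 0, 0, 0, 2, 0, 0, 0]'

```text
time: 24.45
eef_pos: [0.4043, -0.3234, 0.32]
orientation: [-1.345, 0.968, -0.968]
contact_force: [0.4, -0.8, 0.3]
width: 0.0885
```

```bash
python3 -c "
from h import *
print(job_done())"
```

```text
the job is handed in; nothing more can be done
None
```

The job is done and handed in at about 24.5 s, with no verdict reported. The arm took the rod from its rest and hooked the round basket by its bail. It lifted it clear, with the bail at about z = 0.24 m, stood it on the smaller white tray, unhooked it and hung the rod back in its rest.

Last checks, from the top and side views:

| Item | Measured | Compared with |
|---|---|---|
| Round basket bail | (0.516, 0.266), bar centre z ≈ 0.078 m, standing upright | about 2 mm from the tray middle at (0.515, 0.2675) |
| Rod handle | upright in the rest, within about 1–2 mm of its start | yaw reads 13–15° now, about 18.5° before; probably measurement noise |
| Rectangular basket bail | (0.514, −0.058), top view only (no side-view reading) | same as at the start |
| Gripper | open, about 8 cm behind the rod and above it, touching nothing | – |

No check failed. The two cameras disagree by about 4 mm in y on the rod handle, the same as at the start.

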